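# Weigh out spacer rings on the dial scale

## Task

Weigh out a batch of steel spacer rings: thread them one at a time over the spindle of the dial scale's pan, each let down gently until it rests on the pan or the ring below, until the needle comes to rest inside the marked sector of the dial, and then stop. The pan is delicate: never drive the needle to the broad overload bar at the end of the dial, and feel for the spindle, because it stands a few millimetres off the middle of the scale. Leave the rings you do not need lying flat on the mat, and leave the spool, the dish and the side cutters alone.

Things in the scene. Friction and masses are not known exactly. Their poses are not given: they have to be found in the camera images.
- scale: Grey dial scale, fixed to the worktop. Origin: on the worktop under the nominal axis of its pan, z up. Housing 40 mm high, x -58 to 54 mm, y -58 to 58 mm; a low console with the dial runs on to x = -141 mm. Above the housing sits a round pan, 60 mm across, with an upright spindle in its middle, 11 mm thick, flat top with 0.7 mm chamfer.
- spindle_nominal (a point): Nominal middle of the spindle's top, 114 mm above the worktop (pan face: 58 mm, both unloaded). The real spindle, with the pan, stands up to 7 mm off it along the scale's x and up to 7 mm along its y: unmeasured, constant in a run, to be found by feel or sight. Rigid sideways; downward the pan springs 1 mm per newton, stop at 12.5 mm. Its own weight sinks it 0.6 to 2.4 mm.
- dial (a point): Middle of the round white dial, 92 mm across with its rim, sloped 0.4 rad towards the scale's -x side. Its upper edge is 68 mm above the worktop. Target sector: thick black arc between two long lines. Overload bar: single broad black bar on the right.
- needle (a joint): Angle of the black needle, rad, clockwise as the pan sinks: 0.36 rad per mm or newton (0.38 to 0.44 per ring). 0 points lower left as seen from the robot, 2.36 to the scale's +x. Starts at 0.2 to 0.9 (tare not set), so two or three rings are needed. Target sector 1.31 to 1.76; overload bar at 3.78.
- ring0: one of four alike plain steel spacer rings (outer diameter 40 mm, bore 13.4 mm, 14 mm thick, about 107 to 123 g each), lying flat on the blue mat (its top 2.5 mm above the worktop) at the start. Origin: centre of its underside; z is its axis, up.
- ring1: one of four alike plain steel spacer rings (outer diameter 40 mm, bore 13.4 mm, 14 mm thick, about 107 to 123 g each), lying flat on the blue mat (its top 2.5 mm above the worktop) at the start. Origin: centre of its underside; z is its axis, up.
- ring2: one of four alike plain steel spacer rings (outer diameter 40 mm, bore 13.4 mm, 14 mm thick, about 107 to 123 g each), lying flat on the blue mat (its top 2.5 mm above the worktop) at the start. Origin: centre of its underside; z is its axis, up.
- ring3: one of four alike plain steel spacer rings (outer diameter 40 mm, bore 13.4 mm, 14 mm thick, about 107 to 123 g each), lying flat on the blue mat (its top 2.5 mm above the worktop) at the start. Origin: centre of its underside; z is its axis, up.
- solder_spool: solder reel, 60 mm across, 34 mm high, standing on the worktop; bystander. Origin: centre of its underside.
- flux_dish: small white oval dish, 36 x 62 x 14 mm; bystander. Origin: centre of its underside.
- side_cutters: red-handled side cutters, 109 x 58 x 12 mm, lying flat; bystander. Origin: centre of its underside.
There are look-alikes about, which are no part of the job. Leave any red look-alike of the ring3 alone.

How it is judged:
On the way:
1. a first ring sits on the spindle, let go, while the needle still stands short of the marked sector (((horizontal distance between ring0 and scale below 0.0135 m and height (world z) of ring0 between 0.04 and 0.09 m and angle between ring0's own z axis and vertical below 0.12 rad) or (horizontal distance between ring1 and scale below 0.0135 m and height (world z) of ring1 between 0.04 and 0.09 m and angle between ring1's own z axis and vertical below 0.12 rad) or (horizontal distance between ring2 and scale below 0.0135 m and height (world z) of ring2 between 0.04 and 0.09 m and angle between ring2's own z axis and vertical below 0.12 rad) or (horizontal distance between ring3 and scale below 0.0135 m and height (world z) of ring3 between 0.04 and 0.09 m and angle between ring3's own z axis and vertical below 0.12 rad)) and value of joint needle below 1.31 rad and contact force between the fingers and ring0 below 0.1 N and contact force between the fingers and ring1 below 0.1 N and contact force between the fingers and ring2 below 0.1 N and contact force between the fingers and ring3 below 0.1 N and linear speed of each of ring0, ring1, ring2, ring3 below 0.02 m/s), for 0.2 s.
At the end, for the whole second after the job is handed in: The needle rests between the two long lines of the sector (1.31 to 1.76 rad). Every ring is at rest and either threaded on the spindle, flat (within 0.12 rad) and down on the pan or the stack (underside below 90 mm, within 13.5 mm of the scale's middle axis), or lies flat on the mat or worktop (value of joint needle between 1.31 and 1.76 rad and velocity of joint needle below 0.2 rad/s and ((horizontal distance between ring0 and scale below 0.0135 m and height (world z) of ring0 between 0.04 and 0.09 m and angle between ring0's own z axis and vertical below 0.12 rad) or (height (world z) of ring0 between -0.02 and 0.008 m and angle between ring0's own z axis and vertical below 0.12 rad)) and ((horizontal distance between ring1 and scale below 0.0135 m and height (world z) of ring1 between 0.04 and 0.09 m and angle between ring1's own z axis and vertical below 0.12 rad) or (height (world z) of ring1 between -0.02 and 0.008 m and angle between ring1's own z axis and vertical below 0.12 rad)) and ((horizontal distance between ring2 and scale below 0.0135 m and height (world z) of ring2 between 0.04 and 0.09 m and angle between ring2's own z axis and vertical below 0.12 rad) or (height (world z) of ring2 between -0.02 and 0.008 m and angle between ring2's own z axis and vertical below 0.12 rad)) and ((horizontal distance between ring3 and scale below 0.0135 m and height (world z) of ring3 between 0.04 and 0.09 m and angle between ring3's own z axis and vertical below 0.12 rad) or (height (world z) of ring3 between -0.02 and 0.008 m and angle between ring3's own z axis and vertical below 0.12 rad)) and linear speed of each of ring0, ring1, ring2, ring3 below 0.02 m/s); the robot touches nothing.
It fails at once if the needle is driven to the overload bar (3.78 rad): the pan is pressed or struck too hard (value of joint needle above 3.78 rad).
It fails at once if the spool is moved by more than 20 mm (distance of solder_spool from where it was at the start of the episode above 0.02 m).
It fails at once if the dish is moved by more than 20 mm (distance of flux_dish from where it was at the start of the episode above 0.02 m).
It fails at once if the side cutters is moved by more than 20 mm (distance of side_cutters from where it was at the start of the episode above 0.02 m).
It also fails if it takes over 72 s, if anything falls off the work surface, if the arm or the gripper's body presses on something with over 40 N, if the wrist force passes 120 N, or if a joint passes its speed limit or range.

## Robot

A 6-joint arm with a two-finger parallel gripper is mounted at the origin on a cart in front of the work surface, level with it; the furniture and walls round the work are solid. World frame = base frame: x ahead of the robot, y to its left, z up, the work surface at z = 0. Lengths are in m, angles in rad, forces in N, time in s.
With the tool pointing down it reaches from about 0.375 to 0.925 m from the base axis. Payload 5.7 kg.
Tool frame: the origin (TCP) lies between the finger pads; the fingertips stand 17 mm ahead of it and the grasp point (between the pads) lies 2 mm behind it; z points along the fingers, x is the direction in which the jaws open and shut, and the axes are right-handed (so a half turn about z gives the same grasp; the last joint's range is limited). The gripper opens to 85 mm and grips with 20 to 120 N. Pads are 22 mm wide; open, the fingers measure 114 mm over their backs; the gripper's body (76 mm by 85 mm) begins 54 mm behind the grasp point. The pads swing forward as they close: fully open they stand 13 mm farther back than shut.
Start: joints at [0.988, 0.359, 1.51, -0, 1.272, -0.115], TCP at [0.271, 0.536, 0.248] pointing down, gripper open.
Joint ranges: [-2.97, 2.97], [-1.01, 2.36], [0.21, 2.38], [-0.96, 4.11], [0.2, 2.71], [-2.98, 2.98]. Speed limits (rad/s): [2.39, 2.39, 3.14, 3.14, 3.14, 3.14].

## Interface

Orientations are given as a unit quaternion [w, x, y, z].
In Python, from rig import arm gives the robot as it stands.
- The arm moves only by the tool drive_tool, never from a script. Its argument "steps" is a list that holds one entry, the list of rows, each a list of 7 numbers: the turn, a rotation vector about the tool's x, y, z in degrees, then the shift along the tool's x, y, z in m, then the opening, from 0 (shut) to 1 (fully open). In form: [[[wx, wy, wz, tx, ty, tz, grip], ...]]. A call has 1 to 12 rows; each row shifts and turns the commanded pose from where the row before left it, along the tool's axes as they then stand; what a row does not reach is not made up. A row lasts 1/8 s, in which the tool goes at most 62.5 mm and 10.7 degrees, less where a joint would pass 70% of its speed; a pose out of reach is approached as far as the arm can. A call is refused whole if a number of a shift passes 0.0625 or a number of a turn 10.7, either way. A call with a gripper value outside its range is refused whole. The fingers move at their own pace and stop on an object; "newtons" is the grip in N (left out, the last holds). Time passes only in rows, so rows that do not move let the fingers close. It gives the time, the measured TCP pose, the force and the opening at its end, in the units of the state.
- arm.get_state(): the state, without advancing time (a new reading comes with each control period).
- arm.grab_frame(name): name is "scene" or "top"; returns the picture (384x512x3 uint8, red, green, blue); there is no depth.
- arm.calibration(name): a dict with "fx", "fy", "cx", "cy" (pixels), "k1" (the pictures are not rectified: a ray, as slopes to the right and down, at radius r is drawn at 1 + k1 r^2 times it, then the intrinsics apply), "eye" and "rotation" of the camera in the world. Camera axes: x right, y up, looking along -z (the intrinsics and any distortion apply to the point x, -y, -z); pixel columns grow to the right and rows downward; lengths in m; the calibration is good to about 2 mm. A picture is of the moment at which its call begins. calibration takes no time and is no camera call.
- arm.sign_off(): hands the job in, once; it reports no verdict.
Trained networks look in the newest picture that a camera, given by its name, has taken for a name from the list of things; names that differ only in an ending like _2 or _b are one class to them, and where a whole thing is asked for, a point or a joint stands for the part that bears it (a point fixed in the world has none). Each returns a list of dicts, best first, with "confidence" (0 to 1); they miss things now and then, are a little off and sometimes report something else, mostly with a low value. They report only what shows in the picture. A call takes as long as a camera call. They do not tell look-alikes from the thing itself.
- arm.recognise(label, camera): "centre" ([x, y, z] in m, in the coordinates of the camera as it stood for that picture, good to about 4 mm: the middle of the surface that is visible of it).
- arm.outline_of(label, camera): "mask" (384x512 bool, what is visible of it).
- arm.place_of(label, camera): "centre" ([x, y, z] in m, in the coordinates of the camera as it stood for that picture, good to about 4 mm: a listed point, or the origin of a listed thing).
The state is a dict: "time_s": time; "joints": joint angles; "joint_velocities": joint speeds; "tau": joint torques, N m; "tool_pos": TCP position; "eef_rot": TCP orientation; "wrist_force": force on the tool from outside, world axes, zero at the start; "ft_torque": the same for the moment, N m; "finger_gap": opening from 0.0 (shut) to 1.0 (fully open).
Only numpy, scipy, OpenCV 4.12 (cv2) and the standard library are available. Lean on these libraries where they do the work, as an engineer would, in place of code of your own. Each camera call takes 0.05 s, during which the arm holds its last target.

## Working session

There is one attempt and no reset: what is moved stays moved. The work goes in short steps, Python scripts to look and compute and a tool call to move; the robot and the scene stay as the last step left them, time stands still between calls to the robot, and variables do not carry over. Pictures are saved under pics/ and viewed, and the job is handed in when it is done.

Besides the shell and the picture viewer there is one more tool, called after "Call:" as name([rows], argument=value, ...), one row to a line, values as JSON. drive_tool: Moves the arm, as the interface text tells. Its arguments: {"type":"object","properties":{"steps":{"type":"array","items":{"type":"array","items":{"type":"array","items":{"type":"number"}}}},"newtons":{"type":"number"}},"required":["steps"]}

```bash
mkdir -p pics; ls
cat > h.py <<'E'
import numpy as np, cv2
from rig import arm
def cal(n):
    c=arm.calibration(n); return c
def w2p(n,P):
    c=cal(n); R=np.array(c['rotation']).reshape(3,3) ; e=np.array(c['eye'])
    q=R.T@(np.array(P)-e); x=q[0]/-q[2]; y=-q[1]/-q[2]; r2=x*x+y*y; s=1+c['k1']*r2
    return np.array([c['cx']+c['fx']*x*s, c['cy']+c['fy']*y*s])
def ray(n,u,v):
    c=cal(n); R=np.array(c['rotation']).reshape(3,3); e=np.array(c['eye'])
    xd=(u-c['cx'])/c['fx']; yd=(v-c['cy'])/c['fy']; x,y=xd,yd
    for _ in range(20):
        s=1+c['k1']*(x*x+y*y); x,y=xd/s,yd/s
    d=R@np.array([x,-y,-1]); return e,d
def p2w(n,u,v,z):
    e,d=ray(n,u,v); return e+d*(z-e[2])/d[2]
def c2w(n,p):
    c=cal(n); return np.array(c['rotation']).reshape(3,3)@np.array(p)+np.array(c['eye'])
def save(name,img): cv2.imwrite('pics/'+name,cv2.cvtColor(img,cv2.COLOR_RGB2BGR))
E
python3 - <<'E'
from h import *
for n in ('scene','top'):
    print(cal(n)); save(n+'0.png',arm.grab_frame(n))
print(arm.get_state())
for l in ('ring0','scale','spindle_nominal','dial'):
    for n in ('scene','top'):
        print(l,n,[(round(d['confidence'],2),c2w(n,d['centre']).round(4).tolist()) for d in arm.place_of(l,n)])
E
```

```text
pics
{'fx': 456.8311892912419, 'fy': 456.8311892912419, 'cx': 255.90357127845635, 'cy': 190.79755107090568, 'k1': -0.04221453596291248, 'eye': array([0.00267311, 0.59899642, 0.53915455]), 'rotation': array([-0.23655782, -0.15651671,  0.51079095,  0.81156363])}
{'fx': 405.70464748873917, 'fy': 405.70464748873917, 'cx': 257.56612084874627, 'cy': 194.61575012443151, 'k1': -0.06539015875960055, 'eye': array([ 0.3235762 , -0.16109626,  0.97947692]), 'rotation': array([-0.69536698, -0.07189129,  0.07255309,  0.71135958])}
{'time_s': 0.1, 'joints': array([ 9.87923170e-01,  3.59413216e-01,  1.51137780e+00, -7.79575574e-06,
        1.27253511e+00, -1.15091143e-01]), 'joint_velocities': array([-0.00126587, -0.00219766, -0.00325711,  0.00064686, -0.0008287 ,
       -0.00180389]), 'tau': array([ 6.91335499e-04, -5.28655171e+01, -2.79348797e+01, -2.46199835e-05,
        5.25609415e-03,  3.95309257e-05]), 'tool_pos': array([0.27020187, 0.53501342, 0.24752901]), 'eef_rot': array([ 3.69740586e-04,  8.51734861e-01,  5.23972304e-01, -7.83925988e-04]), 'wrist_force': array([-0.51375134, -0.60516555, -0.6669221 ]), 'ft_torque': array([-0.01630168, -0.01141597, -0.02303705]), 'finger_gap': 1.0001058455169807}Traceback (most recent call last):
  File "<stdin>", line 7, in <module>
  File "h.py", line 18, in c2w
    c=cal(n); return np.array(c['rotation']).reshape(3,3)@np.array(p)+np.array(c['eye'])
                     ~~~~~~~~~~~~~~~~~~~~~~~~~~~~~~~^^^^^
ValueError: cannot reshape array of size 4 into shape (3,3)
```

Rotation is a quaternion.

```bash
sed -i "s/np.array(c\['rotation'\]).reshape(3,3)/QR(c['rotation'])/; s/^from rig.*/from rig import arm\nfrom scipy.spatial.transform import Rotation\ndef QR(q): return Rotation.from_quat([q[1],q[2],q[3],q[0]]).as_matrix()/" h.py
python3 - <<'E'
from h import *
for n in ('scene','top'):
  arm.grab_frame(n)
  for l in ('ring0','scale','spindle_nominal','dial'):
        print(l,n,[(round(d['confidence'],2),c2w(n,d['centre']).round(4).tolist(),w2p(n,c2w(n,d['centre'])).round().tolist()) for d in arm.place_of(l,n)])
E
```

```text
ring0 scene [(0.8, [0.4816, -0.0503, 0.0011], [236.0, 258.0]), (0.64, [0.3616, -0.0582, 0.004], [288.0, 273.0]), (0.63, [0.3084, -0.313, 0.0023], [361.0, 226.0]), (0.62, [0.4289, 0.0185, -0.001], [238.0, 284.0]), (0.6, [0.5426, 0.0088, 0.0041], [195.0, 261.0]), (0.54, [0.5389, -0.1158, 0.0023], [232.0, 236.0]), (0.48, [0.4399, -0.131, 0.0015], [273.0, 246.0])]
scale scene [(0.82, [0.5719, -0.355, 0.0006], [274.0, 194.0]), (0.71, [0.6859, 0.078, -0.0027], [122.0, 259.0])]
spindle_nominal scene []
dial scene [(0.6, [0.478, -0.3599, 0.0495], [306.0, 185.0])]
ring0 top [(0.69, [0.5361, -0.1199, 0.0022], [239.0, 191.0]), (0.67, [0.3642, -0.0561, 0.0024], [214.0, 262.0]), (0.67, [0.3048, -0.3136, -0.0007], [323.0, 285.0]), (0.66, [0.4851, -0.0567, 0.0003], [214.0, 212.0]), (0.63, [0.4367, 0.0179, 0.0041], [183.0, 232.0]), (0.46, [0.5417, 0.0077, 0.005], [188.0, 190.0])]
scale top [(0.97, [0.5693, -0.3547, 0.0031], [334.0, 176.0]), (0.66, [0.5388, 0.0069, 0.0032], [188.0, 191.0])]
spindle_nominal top [(0.93, [0.5727, -0.3557, 0.1162], [343.0, 162.0]), (0.72, [0.5411, 0.007, 0.0039], [188.0, 190.0])]
dial top [(0.6, [0.4749, -0.36, 0.0506], [342.0, 210.0])]
```

View pics/scene0.png

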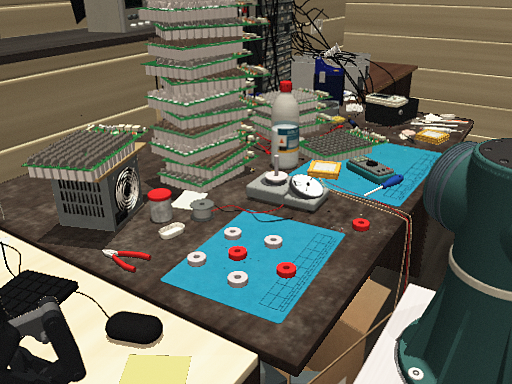

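View pics/top0.png

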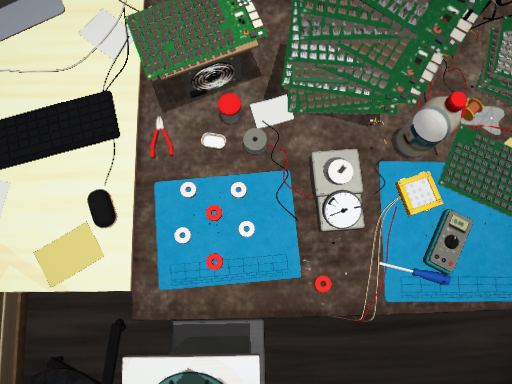

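Run:
```python
from h import *
a=cv2.imread('pics/top0.png')
cv2.imwrite('pics/c1.png',cv2.resize(a[165:280,150:280],None,fx=5,fy=5,interpolation=cv2.INTER_CUBIC))
cv2.imwrite('pics/c2.png',cv2.resize(a[140:240,300:380],None,fx=6,fy=6,interpolation=cv2.INTER_CUBIC))
b=cv2.imread('pics/scene0.png')
cv2.imwrite('pics/c3.png',cv2.resize(b[140:220,235:335],None,fx=7,fy=7,interpolation=cv2.INTER_CUBIC))
for n in('top','scene'):
  g=arm.grab_frame(n); 
  for d in arm.outline_of('ring0',n):
    m=d['mask']; ys,xs=np.nonzero(m); c=g[m].astype(int).mean(0)
    u,v=xs.mean(),ys.mean(); print(n,round(d['confidence'],2),u.round(1),v.round(1),c.round(),m.sum(),p2w(n,u,v,0.0165).round(4), p2w(n,u,v,0.0125).round(4))
```

```text
top 0.77 246.0 228.3 [224. 225. 226.] 197 [ 0.442  -0.1349  0.0165] [ 0.4425 -0.1348  0.0125]
top 0.75 322.4 283.8 [215.  48.  43.] 231 [ 0.3078 -0.3104  0.0165] [ 0.3077 -0.3111  0.0125]
top 0.68 214.1 261.2 [221.  57.  56.] 217 [ 0.3659 -0.0586  0.0165] [ 0.3661 -0.0581  0.0125]
top 0.6 187.9 189.1 [204. 210. 213.] 217 [0.5409 0.005  0.0165] [0.5418 0.0057 0.0125]
top 0.57 182.1 235.2 [219. 218. 218.] 209 [0.4288 0.0177 0.0165] [0.4292 0.0184 0.0125]
top 0.49 237.9 189.6 [208. 212. 213.] 211 [ 0.5369 -0.1168  0.0165] [ 0.5378 -0.1166  0.0125]
scene 0.72 285.6 269.8 [192.  49.  48.] 293 [ 0.3614 -0.049   0.0165] [ 0.3641 -0.054   0.0125]
scene 0.7 236.7 252.8 [193.  45.  44.] 247 [ 0.4771 -0.0478  0.0165] [ 0.4807 -0.0527  0.0125]
scene 0.63 272.3 241.2 [183. 175. 171.] 215 [ 0.4378 -0.1257  0.0165] [ 0.4412 -0.1313  0.0125]
scene 0.6 231.9 232.9 [185. 177. 172.] 200 [ 0.5329 -0.1083  0.0165] [ 0.537  -0.1137  0.0125]
scene 0.58 236.6 279.1 [182. 175. 171.] 308 [0.4251 0.0265 0.0165] [0.4284 0.0221 0.0125]
scene 0.48 196.5 258.8 [182. 174. 170.] 259 [0.534  0.0138 0.0165] [0.5381 0.0093 0.0125]
scene 0.44 360.0 224.4 [180.  41.  37.] 210 [ 0.304  -0.2941  0.0165] [ 0.3063 -0.301   0.0125]
```

View pics/c1.png

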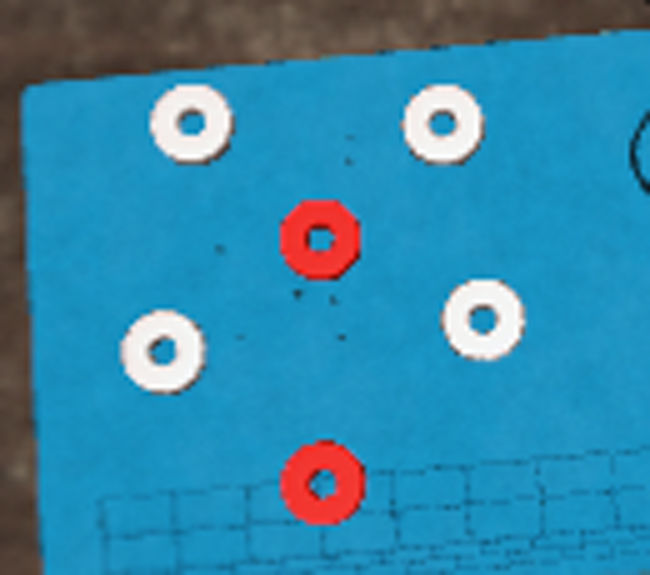

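View pics/c2.png

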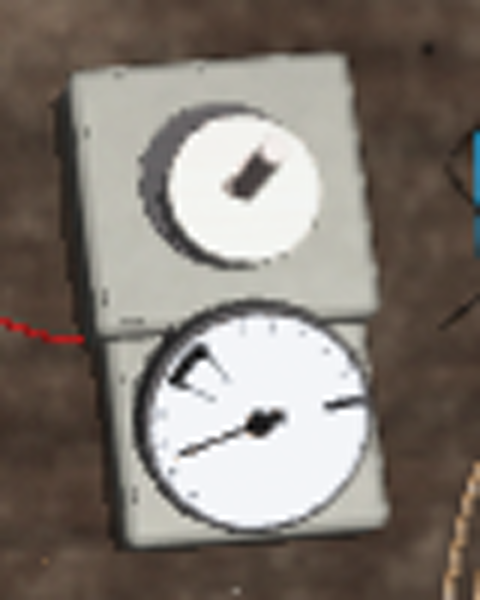

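View pics/c3.png

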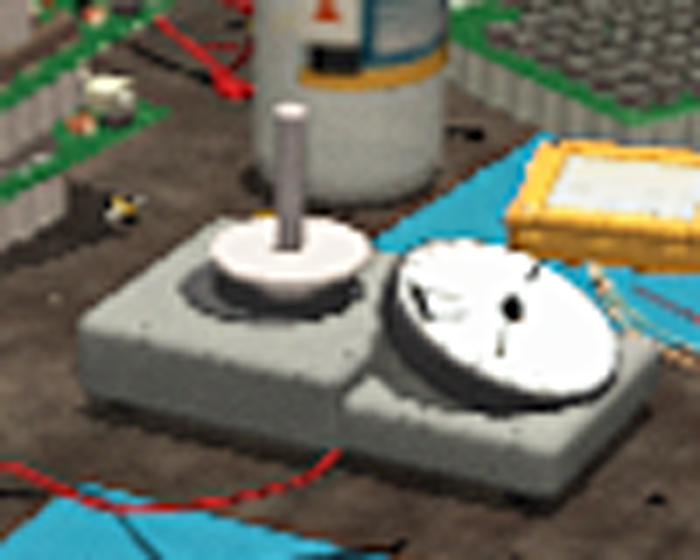

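Call:
drive_tool([
  [[0, 0, 10.5, 0, 0, 0, 1], [0, 0, 10.5, 0, 0, 0, 1], [0, 0, 10.5, 0, 0, 0, 1], [0, 0, 10.5, 0, 0, 0, 1], [0, 0, 10.5, 0, 0, 0, 1], [0, 0, 10.6, 0, 0, 0, 1], [0, 0, 0, 0.016, 0.06, 0, 1], [0, 0, 0, 0.016, 0.06, 0, 1], [0, 0, 0, 0.016, 0.06, 0, 1]],
], newtons=25)

```text
time_s: 1.98
tool_pos: [0.3191, 0.3541, 0.2484]
eef_rot: [-0.0, 1.0, 0.001, 0.0]
wrist_force: [1.2, -0.3, 0.2]
finger_gap: 0.998
```

Run:
```python
from h import *
from scipy.optimize import least_squares
u=(276.6,155.2)
for t in [(344,166),(345,165),(343,167)]:
    f=lambda P: np.r_[w2p('scene',P)-u, w2p('top',P)-t]
    r=least_squares(f,[.57,-.355,.112]); print(r.x.round(4),r.fun.round(2))
# pan centre guess from top crop (243,190)->
print(p2w('top',300+243/6,140+190/6,.057), p2w('scene',276.6,155.2,.1125), p2w('scene',235+290/7,140+245/7,.0565))
```

```text
[ 0.5639 -0.3569  0.1142] [ 0.22  0.04 -0.09 -0.17]
[ 0.5662 -0.3597  0.1129] [ 0.03  0.   -0.01 -0.02]
[ 0.5617 -0.354   0.1155] [ 0.42  0.07 -0.17 -0.32]
[ 0.56574136 -0.36075283  0.057     ] [ 0.56681001 -0.36059859  0.1125    ] [ 0.56676875 -0.36039118  0.0565    ]
```

Call:
drive_tool([
  [[0, 0, 0, 0.0152, 0.061, 0.018, 1], [0, 0, 0, 0.0152, 0.061, 0.018, 1], [0, 0, 0, 0.0152, 0.061, 0.018, 1], [0, 0, 0, 0.0152, 0.061, 0.018, 1], [0, 0, 0, 0.0152, 0.061, 0.018, 1], [0, 0, 0, 0.0152, 0.061, 0.018, 1], [0, 0, 0, 0.0152, 0.061, 0.018, 1], [0, 0, 0, 0.0152, 0.061, 0.018, 0.75], [0, 0, 0, 0, 0, 0.03, 0.75], [0, 0, 0, 0, 0, 0.02, 0.75], [0, 0, 0, 0, 0, 0, 0.75], [0, 0, 0, 0, 0, 0, 0.75]],
])

```text
time_s: 3.48
tool_pos: [0.4363, -0.1107, 0.0613]
eef_rot: [0.0, 1.0, 0.001, 0.0]
wrist_force: [0.1, 0.5, -0.7]
finger_gap: 0.753
```

Run:
```python
from h import *
a=arm.grab_frame('scene'); b=arm.grab_frame('top'); print(arm.get_state()['tool_pos'])
print(w2p('scene',[.441,-.134,.0165]),w2p('top',[.441,-.134,.0165]))
A=cv2.resize(a[180:300,190:350],None,fx=5,fy=5,interpolation=cv2.INTER_CUBIC); save('d1.png',A)
B=cv2.resize(b[165:280,170:320],None,fx=5,fy=5,interpolation=cv2.INTER_CUBIC); save('d2.png',B)
```

```text
[ 0.43667254 -0.11072562  0.0616098 ]
[273.03047203 239.13342828] [245.6468827  228.73814714]
```

View pics/d1.png

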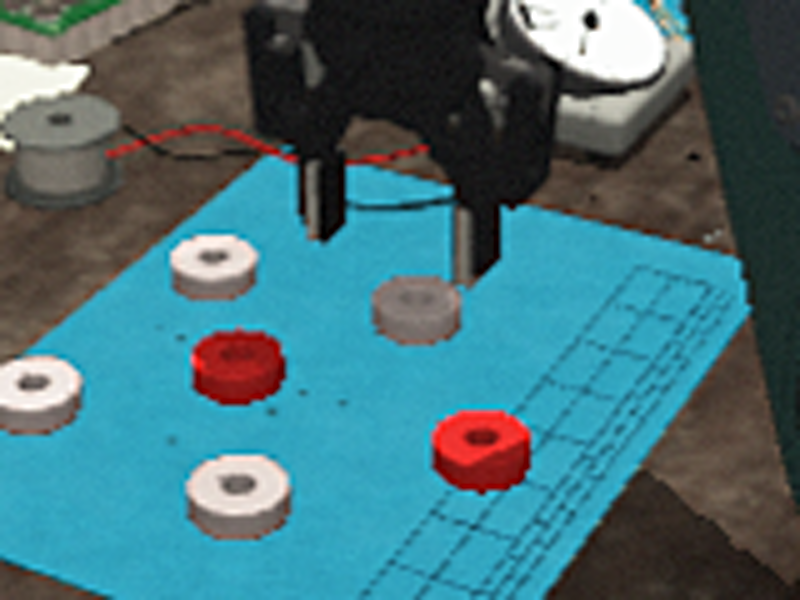

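Call:
drive_tool([
  [[0, 0, 0, 0.0045, 0.023, 0, 0.75], [0, 0, 0, 0, 0, 0, 0.75], [0, 0, 0, 0, 0, 0.02, 0.7], [0, 0, 0, 0, 0, 0.015, 0.65], [0, 0, 0, 0, 0, 0.003, 0.65], [0, 0, 0, 0, 0, 0, 0.65], [0, 0, 0, 0, 0, 0, 0.65]],
])

```text
time_s: 4.45
tool_pos: [0.4408, -0.1336, 0.0233]
eef_rot: [0.0, 1.0, 0.001, 0.0]
wrist_force: [-0.4, -0.7, 0.5]
finger_gap: 0.652
```

Run:
```python
from h import *
a=arm.grab_frame('scene'); b=arm.grab_frame('top'); print(arm.get_state()['tool_pos'])
A=cv2.resize(a[200:270,220:320],None,fx=7,fy=7,interpolation=cv2.INTER_CUBIC); save('e1.png',A)
B=cv2.resize(b[180:280,190:300],None,fx=5,fy=5,interpolation=cv2.INTER_CUBIC); save('e2.png',B)
```

```text
[ 0.44077038 -0.13375908  0.02319959]
```

View pics/e1.png

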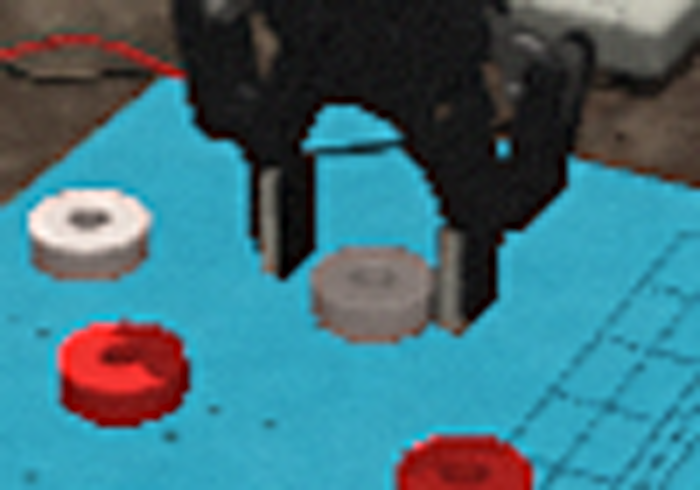

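Call:
drive_tool([
  [[0, 0, 0, 0, 0, 0, 0], [0, 0, 0, 0, 0, 0, 0], [0, 0, 0, 0, 0, 0, 0], [0, 0, 0, 0, 0, 0, 0], [0, 0, 0, 0, 0, 0, 0]],
])

```text
time_s: 5.18
tool_pos: [0.4407, -0.1338, 0.0233]
eef_rot: [0.0, 1.0, 0.001, 0.0]
wrist_force: [-0.1, 0.7, 7.6]
finger_gap: 0.448
```

Call:
drive_tool([
  [[0, 0, 0, 0, 0, -0.002, 0.65], [0, 0, 0, 0, 0, 0, 0.65], [0, 0, 0, 0, 0, 0, 0.65], [0, 0, -10, 0, 0, 0, 0.65], [0, 0, -10, 0, 0, 0, 0.65], [0, 0, -10, 0, 0, 0, 0.65], [0, 0, -10, 0, 0, 0, 0.65], [0, 0, -10, 0, 0, 0, 0.65], [0, 0, -10, 0, 0, 0, 0.65], [0, 0, -10, 0, 0, 0, 0.65], [0, 0, -10, 0, 0, 0, 0.65], [0, 0, -10, 0, 0, 0, 0.65]],
])

```text
time_s: 6.68
tool_pos: [0.4403, -0.1336, 0.0246]
eef_rot: [-0.0, 0.704, 0.71, -0.0]
wrist_force: [0.1, 0.2, -0.1]
finger_gap: 0.651
```

Call:
drive_tool([
  [[0, 0, 0, 0, 0, 0, 0.65], [0, 0, 0, 0, 0, 0, 0], [0, 0, 0, 0, 0, 0, 0], [0, 0, 0, 0, 0, 0, 0], [0, 0, 0, 0, 0, 0, 0], [0, 0, 0, 0, 0, 0, 0]],
])

```text
time_s: 7.42
tool_pos: [0.4404, -0.1336, 0.025]
eef_rot: [0.0, 0.707, 0.707, -0.0]
wrist_force: [-1.3, 0.3, 6.0]
finger_gap: 0.45
```

Call:
drive_tool([
  [[0, 0, 0, 0, 0, -0.03, 0], [0, 0, 0, 0, 0, -0.055, 0], [0, 0, 0, 0, 0, -0.055, 0], [0, 0, 0, -0.04, 0.022, 0, 0], [0, 0, 0, -0.045, 0.025, 0, 0], [0, 0, 0, -0.045, 0.025, 0, 0], [0, 0, 0, -0.045, 0.025, 0, 0], [0, 0, 0, -0.045, 0.025, 0, 0], [0, 0, 0, -0.006, 0.004, 0, 0], [0, 0, 0, 0, 0, 0, 0], [0, 0, 0, 0, 0, 0, 0]],
])

```text
time_s: 8.8
tool_pos: [0.5657, -0.3577, 0.1642]
eef_rot: [-0.001, 0.706, 0.708, -0.0]
wrist_force: [0.1, -0.8, -1.6]
finger_gap: 0.451
```

```bash
cat > look.py <<'E'
from h import *
import sys
t=sys.argv[1]
a=arm.grab_frame('scene'); b=arm.grab_frame('top'); s=arm.get_state(); print(s['tool_pos'].round(4),s['wrist_force'].round(2),s['time_s'])
A=cv2.resize(a[120:220,230:330],None,fx=6,fy=6,interpolation=cv2.INTER_CUBIC); save(t+'s.png',A)
B=cv2.resize(b[130:240,290:390],None,fx=5,fy=5,interpolation=cv2.INTER_CUBIC); save(t+'t.png',B)
E
python3 look.py f
```

```text
[ 0.5661 -0.3579  0.1646] [-0.05 -0.13 -1.88] 8.9
```

View pics/fs.png

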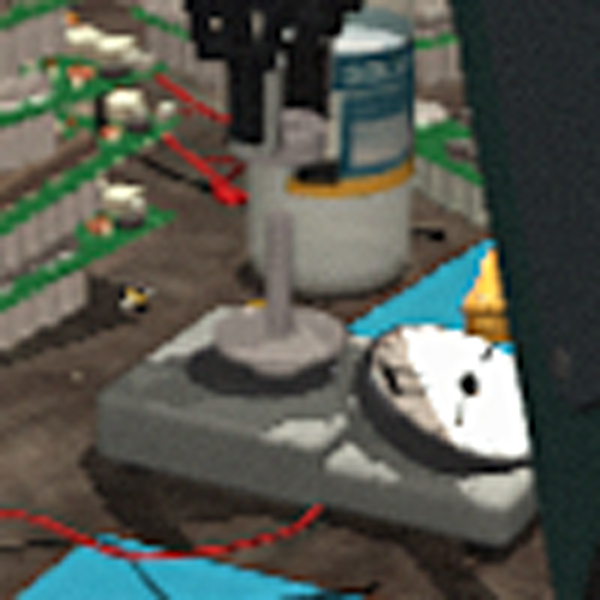

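View pics/ft.png

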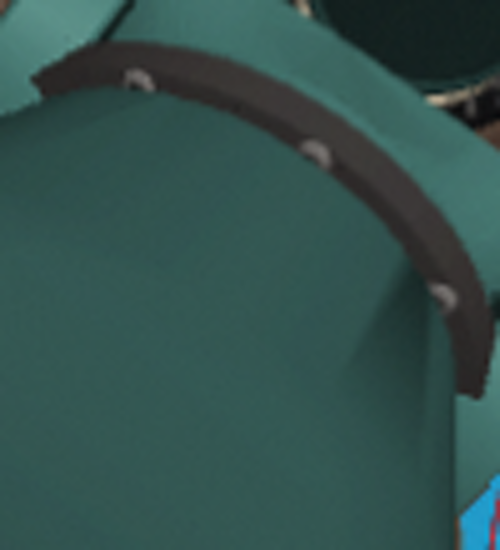

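Run:
```python
from h import *
f=lambda P:(w2p('scene',P)-[230,120])*6
P=[.5661,-.3579,.149]
print(f(P),f([.5661,-.3579,.142]),f([.5661,-.3579,.156]),f([.5662,-.36,.1125]),f([.5662,-.36,.149]))
b=cal('scene')['eye'];d=np.array([.566,-.36])-b[:2];print(d/np.linalg.norm(d))
r=np.array([-d[1],d[0]])/np.linalg.norm(d)*-1
print(f([.5661+r[0]*.02,-.3579+r[1]*.02,.149]), f([.5661-r[0]*.02,-.3579-r[1]*.02,.149]))
a=cv2.imread('pics/fs.png')[60:260,180:380]; cv2.imwrite('pics/fz.png',cv2.resize(a,None,fx=3,fy=3,interpolation=cv2.INTER_CUBIC))
```

```text
[278.38806733 133.40459776] [278.28159587 148.91159238] [278.49473973 117.82010142] [280.10929639 211.88595437] [280.6911727  131.96184315]
[ 0.50649323 -0.86224394]
[325.3158658  133.56317086] [231.52337818 133.25346175]
```

View pics/fz.png

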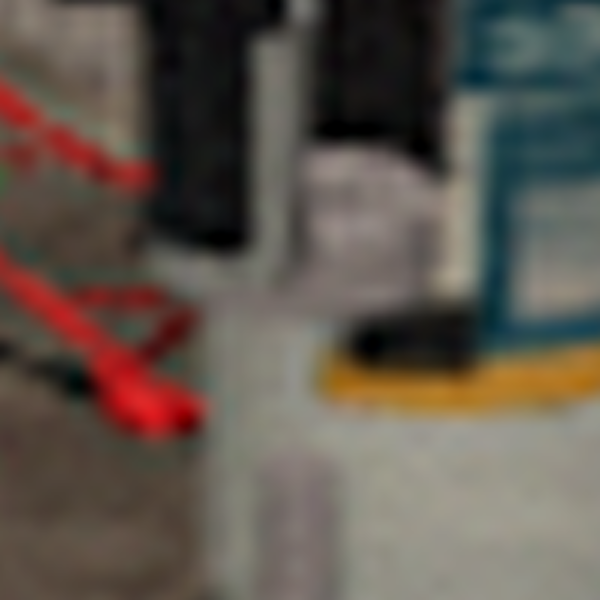

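Call:
drive_tool([
  [[0, 0, 0, -0.0017, 0.0005, 0.01, 0], [0, 0, 0, 0, 0, 0.01, 0], [0, 0, 0, 0, 0, 0.006, 0], [0, 0, 0, 0, 0, 0.003, 0], [0, 0, 0, 0, 0, 0.002, 0], [0, 0, 0, 0, 0, 0.002, 0], [0, 0, 0, 0, 0, 0, 0], [0, 0, 0, 0, 0, 0, 0]],
])

```text
time_s: 9.9
tool_pos: [0.5674, -0.3612, 0.1319]
eef_rot: [0.0, 0.707, 0.708, -0.0]
wrist_force: [0.2, 0.4, -0.8]
finger_gap: 0.448
```

```bash
python3 look.py g; python3 -c "
from rig import arm
for i in range(3):
  arm.grab_frame('scene'); print(arm.get_state()['wrist_force'],arm.get_state()['tool_pos'])"
```

```text
[ 0.5674 -0.3612  0.1319] [ 0.43  0.13 -0.84] 10.0
[-0.60434197  0.42009389 -0.96642297] [ 0.56736646 -0.36122205  0.13188225]
[ 0.01227848 -0.30544057 -1.41301319] [ 0.56734583 -0.36116274  0.13185595]
[-0.50128043 -0.06379432 -1.14921971] [ 0.56733549 -0.36115814  0.13179357]
```

View pics/gs.png

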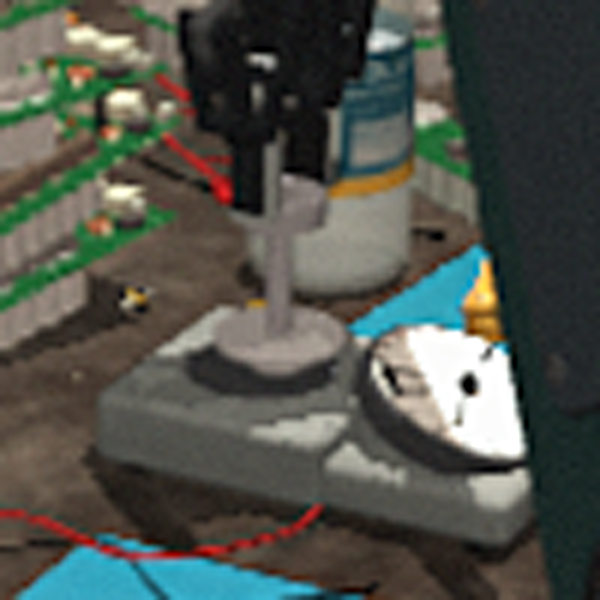

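Call:
drive_tool([
  [[0, 0, 0, 0, 0, 0.002, 0], [0, 0, 0, 0, 0, 0.002, 0], [0, 0, 0, 0, 0, 0, 0], [0, 0, 0, 0, 0, 0, 0]],
])

```text
time_s: 10.65
tool_pos: [0.5673, -0.3611, 0.1276]
eef_rot: [-0.0, 0.707, 0.708, -0.0]
wrist_force: [-0.2, 0.6, -0.9]
finger_gap: 0.446
```

```bash
python3 -c "
from rig import arm
for i in range(3):
  arm.grab_frame('scene'); print(arm.get_state()['wrist_force'].round(2),arm.get_state()['ft_torque'].round(3),arm.get_state()['tool_pos'])"
```

```text
[-0.52  0.08 -1.19] [-0.033  0.005  0.02 ] [ 0.56730184 -0.36113964  0.12771679]
[-0.43 -0.13 -1.77] [-0.017  0.002 -0.011] [ 0.56731236 -0.36116678  0.12773192]
[-0.2   0.38 -1.2 ] [ 0.041 -0.034 -0.041] [ 0.56733187 -0.3611497   0.12775367]
```

Call:
drive_tool([
  [[0, 0, 0, 0, 0, 0.006, 0], [0, 0, 0, 0, 0, 0.008, 0], [0, 0, 0, 0, 0, 0.008, 0], [0, 0, 0, 0, 0, 0.008, 0], [0, 0, 0, 0, 0, 0.007, 0], [0, 0, 0, 0, 0, 0.004, 0], [0, 0, 0, 0, 0, 0.002, 0], [0, 0, 0, 0, 0, 0, 0]],
])

```text
time_s: 11.8
tool_pos: [0.5673, -0.3612, 0.0847]
eef_rot: [0.0, 0.707, 0.708, -0.0]
wrist_force: [-0.0, -0.4, -1.2]
finger_gap: 0.448
```

Call:
drive_tool([
  [[0, 0, 0, 0, 0, 0.002, 0], [0, 0, 0, 0, 0, 0.002, 0], [0, 0, 0, 0, 0, 0.002, 0], [0, 0, 0, 0, 0, 0, 0]],
])

```text
time_s: 12.3
tool_pos: [0.5672, -0.3611, 0.0786]
eef_rot: [-0.0, 0.707, 0.708, -0.0]
wrist_force: [0.1, 0.2, -0.3]
finger_gap: 0.452
```

```bash
python3 look.py i; python3 -c "
from rig import arm
for i in range(2):
  arm.grab_frame('scene'); print(arm.get_state()['wrist_force'].round(2),arm.get_state()['tool_pos'])"
```

```text
[ 0.5673 -0.3611  0.0787] [ 0.03  0.62 -0.7 ] 12.4
[ 0.16  0.4  -0.97] [ 0.56725458 -0.36109553  0.07873281]
[ 1.49  0.85 -0.29] [ 0.56728764 -0.36110066  0.0787533 ]
```

View pics/is.png

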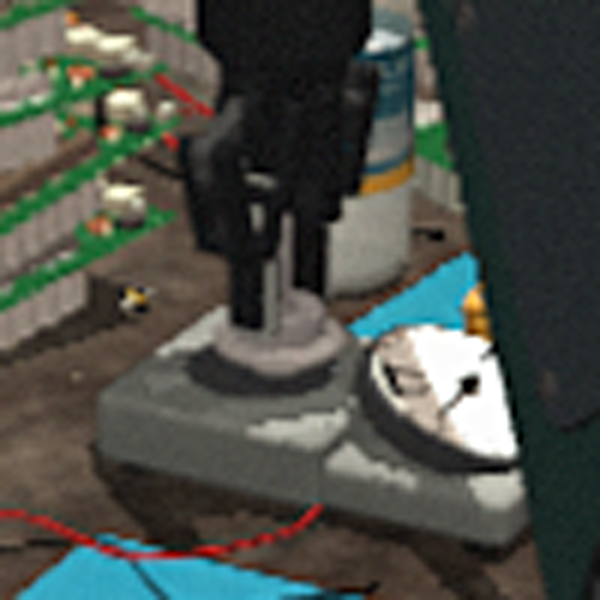

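Call:
drive_tool([
  [[0, 0, 0, 0, 0, 0.001, 0], [0, 0, 0, 0, 0, 0, 0.6], [0, 0, 0, 0, 0, 0, 0.65], [0, 0, 0, 0, 0, 0, 0.7], [0, 0, 0, 0, 0, -0.01, 0.7], [0, 0, 0, 0, 0, -0.04, 0.7], [0, 0, 0, 0, 0, -0.04, 0.7], [0, 0, 0, 0, 0, -0.02, 0.7]],
])

```text
time_s: 13.5
tool_pos: [0.5684, -0.362, 0.1913]
eef_rot: [0.002, 0.706, 0.708, 0.0]
wrist_force: [0.4, 0.5, 0.1]
finger_gap: 0.696
```

```bash
python3 look.py j
```

```text
[ 0.569  -0.3624  0.1916] [ 0.45 -0.35  0.17] 13.6
```

View pics/js.png

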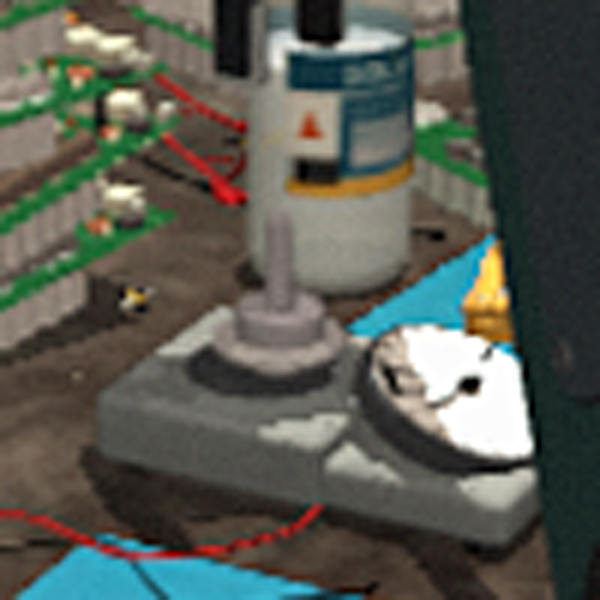

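Call:
drive_tool([
  [[0, 0, 0, 0.045, -0.006, 0, 0.7], [0, 0, 0, 0.05, -0.0065, 0, 0.7], [0, 0, 0, 0.05, -0.0065, 0.02, 0.7], [0, 0, 0, 0.05, -0.0065, 0.04, 0.7], [0, 0, 0, 0.045, -0.006, 0.04, 0.7], [0, 0, 0, 0.005, 0, 0.02, 0.7], [0, 0, 0, 0, 0, 0, 0.7]],
])

```text
time_s: 14.48
tool_pos: [0.5336, -0.1162, 0.0668]
eef_rot: [-0.002, 0.706, 0.708, -0.001]
wrist_force: [0.5, 0.4, -0.8]
finger_gap: 0.697
```

Run:
```python
from h import *
a=arm.grab_frame('scene'); b=arm.grab_frame('top'); print(arm.get_state()['tool_pos'])
for n in('scene','top'):
  for l in('solder_spool','flux_dish'):
    print(n,l,[(round(d['confidence'],2),c2w(n,d['centre']).round(3)) for d in arm.place_of(l,n)])
A=cv2.resize(a[180:280,180:300],None,fx=6,fy=6,interpolation=cv2.INTER_CUBIC); save('k1.png',A)
B=cv2.resize(b[130:240,290:390],None,fx=5,fy=5,interpolation=cv2.INTER_CUBIC); save('k2.png',B)
```

```text
[ 0.53589807 -0.1180507   0.06897807]
scene solder_spool [(0.71, array([ 0.662, -0.163, -0.001]))]
scene flux_dish [(0.86, array([ 0.666, -0.054,  0.003])), (0.62, array([0.541, 0.009, 0.007]))]
top solder_spool []
top flux_dish []
```

View pics/k1.png

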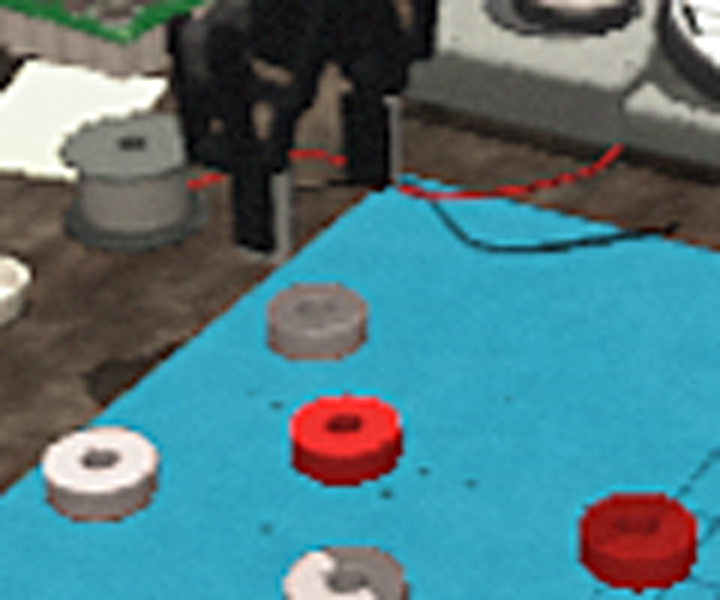

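View pics/k2.png

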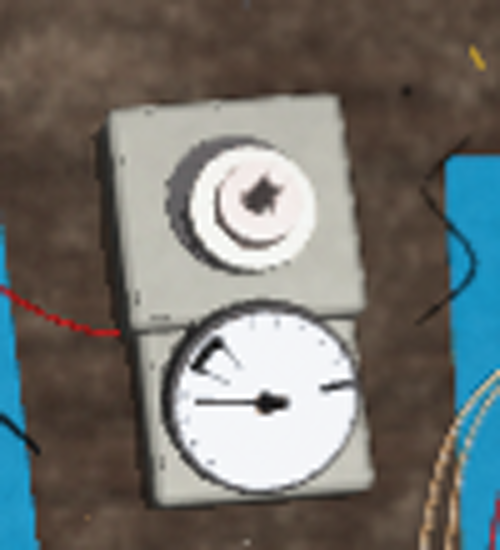

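Call:
drive_tool([
  [[0, 0, 0, 0.002, 0.0005, 0.02, 0.65], [0, 0, 0, 0, 0, 0.018, 0.65], [0, 0, 0, 0, 0, 0.006, 0.65], [0, 0, 0, 0, 0, 0, 0], [0, 0, 0, 0, 0, 0, 0], [0, 0, 0, 0, 0, 0, 0], [0, 0, 0, 0, 0, 0, 0], [0, 0, 0, 0, 0, 0, 0.65], [0, 0, 0, 0, 0, 0, 0.65], [0, 0, 0, 0, 0, 0, 0.65]],
])

```text
time_s: 16.02
tool_pos: [0.5361, -0.1156, 0.0248]
eef_rot: [0.0, 0.707, 0.708, -0.0]
wrist_force: [0.1, -0.5, -0.2]
finger_gap: 0.651
```

Call:
drive_tool([
  [[0, 0, 10, 0, 0, 0, 0.65], [0, 0, 10, 0, 0, 0, 0.65], [0, 0, 10, 0, 0, 0, 0.65], [0, 0, 10, 0, 0, 0, 0.65], [0, 0, 10, 0, 0, 0, 0.65], [0, 0, 10, 0, 0, 0, 0.65], [0, 0, 10, 0, 0, 0, 0.65], [0, 0, 10, 0, 0, 0, 0.65], [0, 0, 10, 0, 0, 0, 0.65], [0, 0, 0, 0, 0, 0, 0.65], [0, 0, 0, 0, 0, 0, 0], [0, 0, 0, 0, 0, 0, 0]],
])

```text
time_s: 17.52
tool_pos: [0.5362, -0.1157, 0.0252]
eef_rot: [0.0, 1.0, 0.002, 0.0]
wrist_force: [-1.0, 0.8, 4.2]
finger_gap: 0.45
```

Call:
drive_tool([
  [[0, 0, 0, 0, 0, 0, 0], [0, 0, 0, 0, 0, 0, 0], [0, 0, 0, 0, 0, 0, 0]],
])

```text
time_s: 17.9
tool_pos: [0.5363, -0.1157, 0.0252]
eef_rot: [0.0, 1.0, 0.001, 0.0]
wrist_force: [-1.1, 0.5, 4.9]
finger_gap: 0.452
```

Call:
drive_tool([
  [[0, 0, 0, 0, 0, -0.03, 0], [0, 0, -10, 0, 0, -0.03, 0], [0, 0, -10, 0, 0, -0.04, 0], [0, 0, -10, 0, 0, -0.04, 0], [0, 0, -10, 0, 0, 0, 0], [0, 0, -10, 0, 0, 0, 0], [0, 0, -10, 0, 0, 0, 0], [0, 0, -10, 0, 0, 0, 0], [0, 0, -10, 0, 0, 0, 0], [0, 0, -10, 0, 0, 0, 0], [0, 0, 0, 0, 0, 0, 0]],
])

```text
time_s: 19.27
tool_pos: [0.5356, -0.1155, 0.1644]
eef_rot: [-0.0, 0.707, 0.707, -0.0]
wrist_force: [0.1, 1.1, -1.4]
finger_gap: 0.452
```

Call:
drive_tool([
  [[0, 0, 0, -0.045, 0.006, 0, 0], [0, 0, 0, -0.05, 0.0065, 0, 0], [0, 0, 0, -0.05, 0.0065, 0, 0], [0, 0, 0, -0.05, 0.0065, 0, 0], [0, 0, 0, -0.045, 0.005, 0, 0], [0, 0, 0, -0.005, 0, 0, 0], [0, 0, 0, 0, 0, 0, 0], [0, 0, 0, 0, 0, 0, 0]],
])

```text
time_s: 20.27
tool_pos: [0.5666, -0.359, 0.1645]
eef_rot: [-0.001, 0.707, 0.708, 0.0]
wrist_force: [1.0, 1.1, -0.4]
finger_gap: 0.451
```

```bash
python3 look.py l
```

```text
[ 0.5669 -0.3591  0.1648] [-1.25 -0.3  -1.24] 20.375
```

View pics/ls.png

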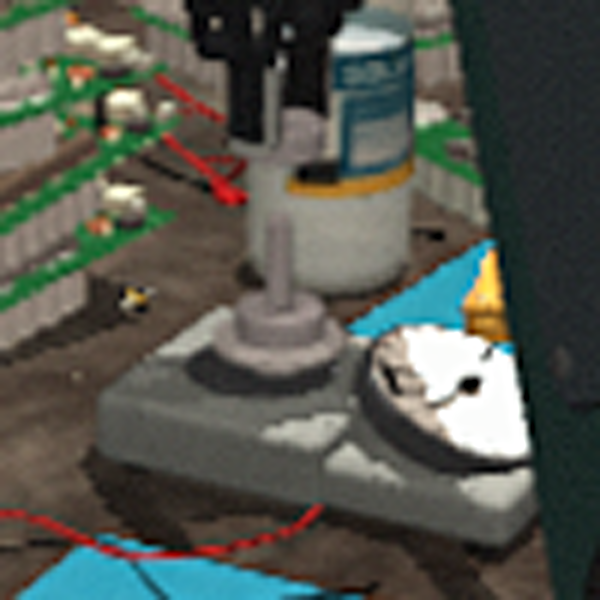

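Call:
drive_tool([
  [[0, 0, 0, 0, 0, 0.006, 0], [0, 0, 0, 0, 0, 0, 0], [0, 0, 0, 0, 0, 0, 0]],
])

```text
time_s: 20.75
tool_pos: [0.5669, -0.3603, 0.1587]
eef_rot: [-0.0, 0.706, 0.708, -0.0]
wrist_force: [-0.0, 0.4, -1.7]
finger_gap: 0.449
```

Call:
drive_tool([
  [[0, 0, 0, -0.0008, 0.0004, 0.01, 0], [0, 0, 0, 0, 0, 0.01, 0], [0, 0, 0, 0, 0, 0.004, 0], [0, 0, 0, 0, 0, 0.002, 0], [0, 0, 0, 0, 0, 0.002, 0], [0, 0, 0, 0, 0, 0.002, 0], [0, 0, 0, 0, 0, 0.002, 0], [0, 0, 0, 0, 0, 0, 0]],
])

```text
time_s: 21.75
tool_pos: [0.5673, -0.3613, 0.1267]
eef_rot: [-0.0, 0.707, 0.708, -0.0]
wrist_force: [-0.7, -0.8, -0.5]
finger_gap: 0.452
```

```bash
python3 look.py m; python3 -c "
from rig import arm
for i in range(3):
  arm.grab_frame('scene'); print(arm.get_state()['wrist_force'].round(2),arm.get_state()['tool_pos'])"
```

```text
[ 0.5674 -0.3614  0.1269] [ 0.06 -0.15 -1.06] 21.85
[-0.49  0.23 -0.94] [ 0.56743284 -0.36136841  0.12693564]
[-0.35 -0.2  -0.69] [ 0.56744725 -0.36140113  0.12697766]
[ 0.26 -0.08 -1.39] [ 0.56741247 -0.36138379  0.12695525]
```

View pics/ms.png

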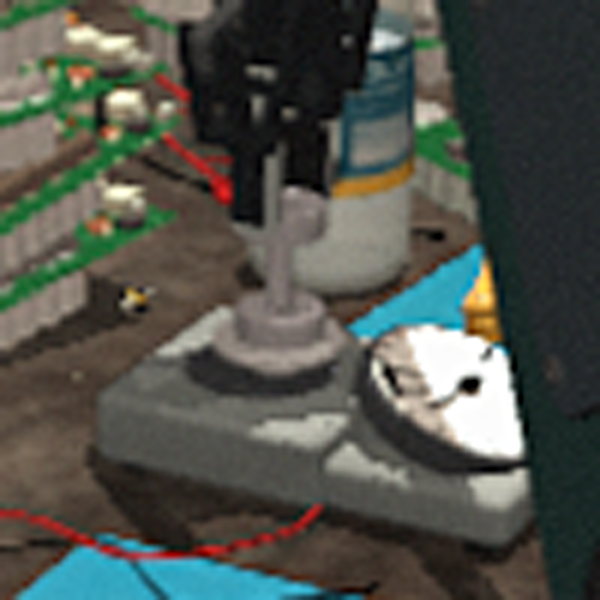

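Call:
drive_tool([
  [[0, 0, 0, 0, 0, 0.006, 0], [0, 0, 0, 0, 0, 0.008, 0], [0, 0, 0, 0, 0, 0.008, 0], [0, 0, 0, 0, 0, 0.005, 0], [0, 0, 0, 0, 0, 0.002, 0], [0, 0, 0, 0, 0, 0.002, 0], [0, 0, 0, 0, 0, 0.002, 0], [0, 0, 0, 0, 0, 0.002, 0], [0, 0, 0, 0, 0, 0, 0]],
])

```text
time_s: 23.12
tool_pos: [0.5674, -0.3614, 0.0919]
eef_rot: [0.0, 0.706, 0.708, -0.0]
wrist_force: [-0.4, -0.1, -1.3]
finger_gap: 0.448
```

```bash
python3 look.py n; python3 -c "
from rig import arm
for i in range(3):
  arm.grab_frame('scene'); print(arm.get_state()['wrist_force'].round(2),arm.get_state()['tool_pos'])"
```

```text
[ 0.5674 -0.3614  0.092 ] [ 0.31 -0.5  -0.87] 23.225
[-0.16  0.7  -1.06] [ 0.56741462 -0.36137944  0.09197514]
[ 0.05 -0.44 -1.57] [ 0.56742071 -0.36136011  0.09197743]
[ 0.75  0.1  -1.41] [ 0.5674127  -0.36139949  0.09197707]
```

View pics/ns.png

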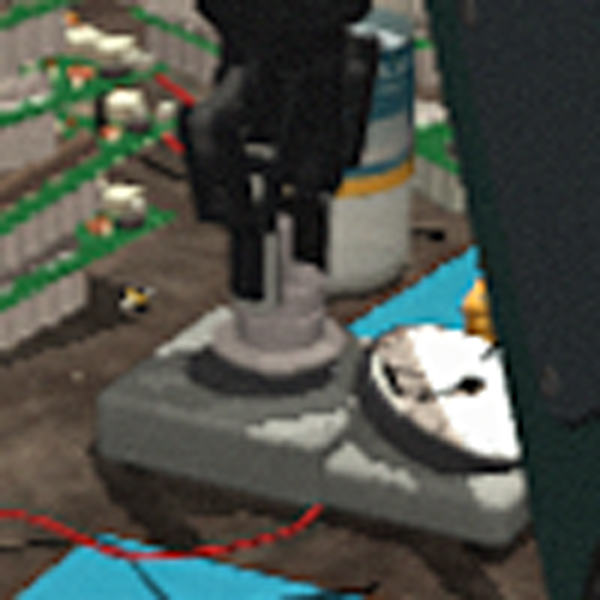

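Call:
drive_tool([
  [[0, 0, 0, 0, 0, 0.001, 0], [0, 0, 0, 0, 0, 0.0005, 0], [0, 0, 0, 0, 0, 0, 0], [0, 0, 0, 0, 0, 0, 0]],
])

```text
time_s: 23.88
tool_pos: [0.5674, -0.3614, 0.0905]
eef_rot: [0.0, 0.707, 0.708, -0.0]
wrist_force: [-0.1, 0.7, 0.7]
finger_gap: 0.446
```

```bash
python3 look.py o; python3 -c "
from rig import arm
for i in range(3):
  arm.grab_frame('scene'); print(arm.get_state()['wrist_force'].round(2),arm.get_state()['tool_pos'])"
```

```text
[ 0.5674 -0.3614  0.0904] [-0.69 -0.25  0.36] 23.975
[0.19 0.15 0.85] [ 0.5674408  -0.36140854  0.09043407]
[ 0.18 -0.73  0.72] [ 0.56744698 -0.36139361  0.09043697]
[ 0.47 -0.65  1.54] [ 0.56743803 -0.36141151  0.09040453]
```

View pics/os.png

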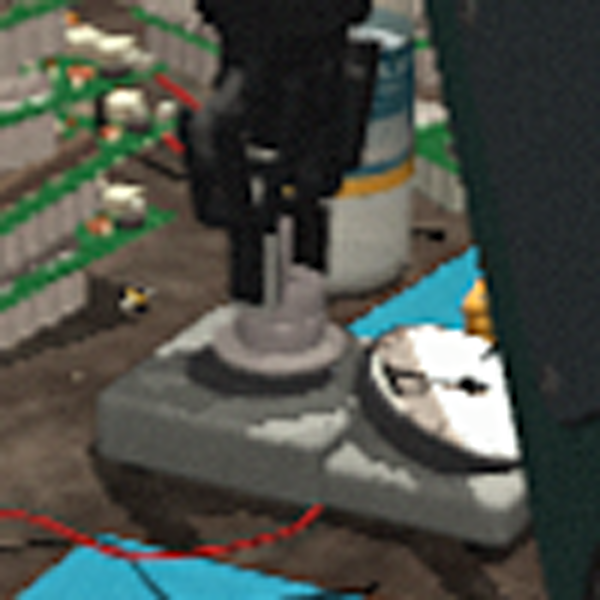

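Call:
drive_tool([
  [[0, 0, 0, 0, 0, 0, 0.6], [0, 0, 0, 0, 0, 0, 0.65], [0, 0, 0, 0, 0, 0, 0.7], [0, 0, 0, 0, 0, -0.01, 0.7], [0, 0, 0, 0, 0, -0.04, 0.7], [0, 0, 0, 0, 0, -0.04, 0.7], [0, 0, 0, 0, 0, -0.01, 0.7], [0, 0, 0, 0.05, -0.018, 0, 0.7], [0, 0, 0, 0.05, -0.018, 0, 0.7], [0, 0, 0, 0.05, -0.018, 0.02, 0.7], [0, 0, 0, 0, 0, 0, 0.7]],
])

```text
time_s: 25.5
tool_pos: [0.5088, -0.2066, 0.1681]
eef_rot: [-0.004, 0.706, 0.709, -0.001]
wrist_force: [-0.5, -0.8, 1.1]
finger_gap: 0.7
```

Run:
```python
from h import *
a=arm.grab_frame('scene'); b=arm.grab_frame('top'); print(arm.get_state()['tool_pos'],arm.get_state()['time_s'])
cv2.imwrite('pics/p_raw_t.png',b[...,::-1]); cv2.imwrite('pics/p_raw_s.png',a[...,::-1])
save('p1.png',cv2.resize(a[135:215,235:335],None,fx=7,fy=7,interpolation=cv2.INTER_CUBIC))
save('p2.png',cv2.resize(b[180:240,310:370],None,fx=10,fy=10,interpolation=cv2.INTER_CUBIC))
```

```text
[ 0.51293412 -0.2110771   0.17004694] 25.6
```

View pics/p1.png

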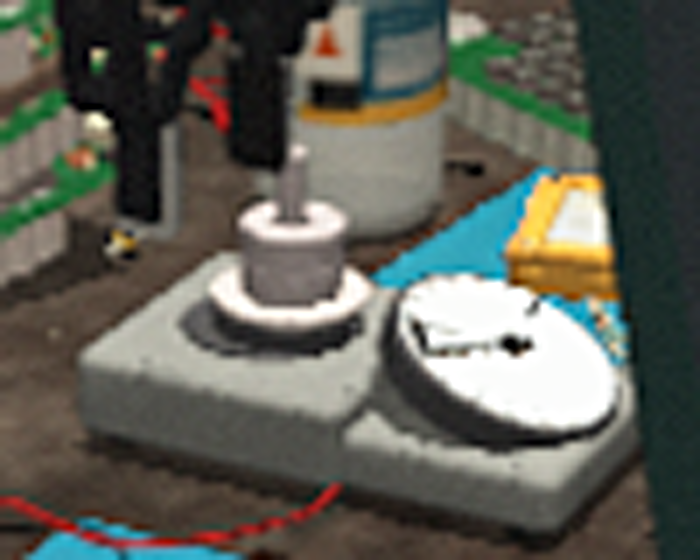

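View pics/p2.png

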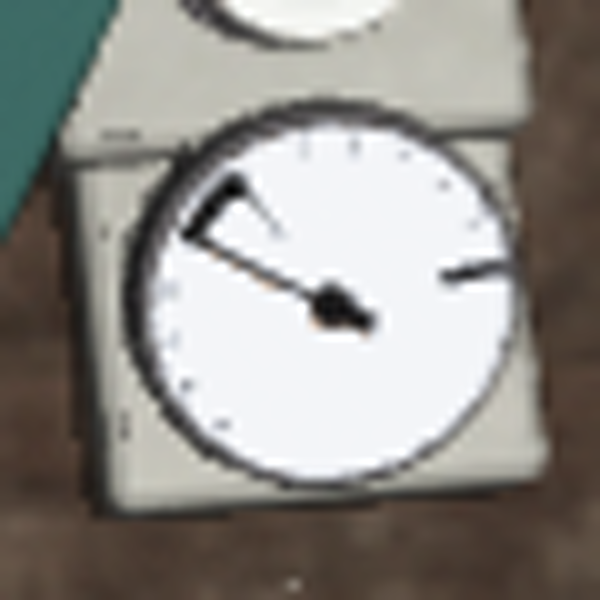

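```bash
cat > dial.py <<'E'
from h import *
import sys
def rect(img,c,yaw,R=.05,N=600,n='top'):
    # rectified: right = scale -y, up = upslope
    cy,sy=np.cos(yaw),np.sin(yaw)
    ex=np.array([cy,sy,0]); ey=np.array([-sy,cy,0])
    e2=ex*np.cos(.4)+np.array([0,0,np.sin(.4)])
    m=np.zeros((N,N,2),np.float32)
    k=cal(n); Rm=QR(k['rotation']); e=np.array(k['eye'])
    jj,ii=np.meshgrid(np.arange(N),np.arange(N))
    a=(jj-N/2)/(N/2)*R; b=-(ii-N/2)/(N/2)*R
    P=c+a[...,None]*(-ey)+b[...,None]*e2
    q=(P-e)@Rm; x=q[...,0]/-q[...,2]; y=-q[...,1]/-q[...,2]; s=1+k['k1']*(x*x+y*y)
    return cv2.remap(img,(k['cx']+k['fx']*x*s).astype(np.float32),(k['cy']+k['fy']*y*s).astype(np.float32),cv2.INTER_CUBIC)
E
python3 - <<'E'
from dial import *
c=p2w('top',343.2,210.8,.05); print(c)
# yaw from housing edges in top: left edge crop c2 (70,85)->(110,540)?? use z~.04
p=p2w('top',300+72/6,140+75/6,.04); q=p2w('top',300+348/6,140+55/6,.04); print('rear edge',p,q,np.degrees(np.arctan2((p-q)[1],(p-q)[0])))
yaw=np.arctan2((p-q)[1],(p-q)[0])-np.pi/2; print(np.degrees(yaw))
out=[]
for f in ('pics/top0.png','pics/p_raw_t.png'):
    r=rect(cv2.imread(f),c,yaw); out.append(cv2.resize(r,(400,400)))
cv2.imwrite('pics/q.png',np.hstack(out))
E
```

```text
[ 0.47344308 -0.36251739  0.05      ]
rear edge [ 0.61963513 -0.29832495  0.04      ] [ 0.62582556 -0.41100667  0.04      ] 93.1445100602736
3.144510060273602
```

View pics/q.png

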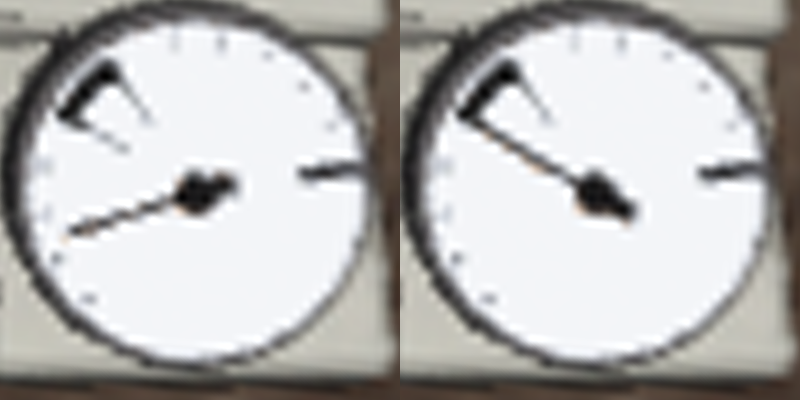

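Run:
```python
from dial import *
c=p2w('top',343.2,210.8,.05)
p=p2w('top',300+72/6,140+75/6,.04); q=p2w('top',300+348/6,140+55/6,.04)
yaw=np.arctan2((p-q)[1],(p-q)[0])-np.pi/2
b=arm.grab_frame('top'); cv2.imwrite('pics/p3.png',b[...,::-1])
R=[cv2.cvtColor(rect(cv2.imread(f),c,yaw),cv2.COLOR_BGR2GRAY).astype(float) for f in('pics/top0.png','pics/p_raw_t.png','pics/p3.png')]
# minor: needle by best line through: minimise mean intensity over line params (angle, offset)
from scipy.ndimage import map_coordinates
def lineI(g,ang,off,r): # ang needle rad in dial convention; direction
    t=2.36-ang # ccw from up
    d=np.array([-np.sin(t),-np.cos(t)]) # (x right, y down)
    nrm=np.array([-d[1],d[0]])
    pt=np.array([300,300])[:,None]+d[:,None]*r+nrm[:,None]*off
    return map_coordinates(g,[pt[1],pt[0]],order=1).mean()
def best(g,a0,a1,rr,offs=np.arange(-15,15.1,.5)):
    r=np.arange(*rr,2.0); B=[]
    for a in np.arange(a0,a1,.005):
        for o in offs: B.append((lineI(g,a,o,r),a,o))
    B.sort(); B=B[:15]; w=[1]*15
    return np.mean([x[1] for x in B]).round(3),np.std([x[1] for x in B]).round(3),np.mean([x[2] for x in B]).round(1),B[0]
for i,g in enumerate(R):
    print('needle',i,best(g,.3,1.7 if i==0 else 1.6,(40,190)) if i==0 else best(g,1.1,1.6,(40,140)))
print('needle0 short',best(R[0],.3,.8,(40,140)))
print('low line',best(R[0],1.1,1.5,(110,215)),'up',best(R[0],1.6,1.95,(110,215)), best(R[1],1.6,1.95,(110,215)),'over',best(R[0],3.6,3.95,(165,240)))
```

```text
needle 0 (np.float64(0.478), np.float64(0.008), np.float64(12.2), (np.float64(110.7180371694555), np.float64(0.48000000000000015), np.float64(12.0)))
needle 1 (np.float64(1.309), np.float64(0.011), np.float64(4.8), (np.float64(111.21104986584771), np.float64(1.3149999999999955), np.float64(4.5)))
needle 2 (np.float64(1.307), np.float64(0.01), np.float64(4.9), (np.float64(111.54303851232818), np.float64(1.3149999999999955), np.float64(4.5)))
needle0 short (np.float64(0.486), np.float64(0.011), np.float64(11.6), (np.float64(117.6108125628012), np.float64(0.49000000000000016), np.float64(11.5)))
low line (np.float64(1.295), np.float64(0.008), np.float64(12.9), (np.float64(187.56194845460956), np.float64(1.2849999999999961), np.float64(15.0))) up (np.float64(1.706), np.float64(0.007), np.float64(13.2), (np.float64(195.1477698147965), np.float64(1.694999999999998), np.float64(15.0))) (np.float64(1.706), np.float64(0.007), np.float64(13.2), (np.float64(195.09130779600972), np.float64(1.694999999999998), np.float64(15.0))) over (np.float64(3.776), np.float64(0.008), np.float64(-12.6), (np.float64(66.12169821035155), np.float64(3.784999999999996), np.float64(-14.5)))
```

```bash
cat > fit.py <<'E'
from dial import *
from scipy.ndimage import map_coordinates, gaussian_filter
from scipy.optimize import least_squares
c=p2w('top',343.2,210.8,.05)
p=p2w('top',300+72/6,140+75/6,.04); q=p2w('top',300+348/6,140+55/6,.04)
yaw0=np.arctan2((p-q)[1],(p-q)[0])-np.pi/2
def load(f,dy=0): return cv2.cvtColor(rect(cv2.imread(f),c,yaw0+dy),cv2.COLOR_BGR2GRAY).astype(float)
def D(a): t=2.36-a; return np.array([-np.sin(t),-np.cos(t)])
def prof(g,a,r,o):
    d=D(a); n=np.array([-d[1],d[0]]); pt=np.array([300,300.])[:,None]+d[:,None]*r+n[:,None]*o
    return map_coordinates(g,[pt[1],pt[0]],order=1)
def linefit(g,a,r0,r1,o0,hw=12):
    # darkness centroid across the line at each r -> regress; returns absolute angle & offset of pts
    rs=np.arange(r0,r1,1.); pts=[]
    o=np.arange(o0-hw,o0+hw+.1,.5)
    for r in rs:
        v=245-prof(g,a,np.full(o.shape,r),o); v[v<25]=0
        if v.sum()>0:
            m=(v*o).sum()/v.sum(); d=D(a); n=np.array([-d[1],d[0]]); pts.append(np.array([300,300])+d*r+n*m)
    pts=np.array(pts); mu=pts.mean(0); u,s,vt=np.linalg.svd(pts-mu); d=vt[0]
    if d@D(a)<0:d=-d
    t=np.arctan2(-d[0],-d[1]); return 2.36-t, mu, s[1]/np.sqrt(len(pts))
E
python3 - <<'E'
from fit import *
g0=load('pics/top0.png'); g2=load('pics/p_raw_t.png')
for nm,g,a,r0,r1,o in [('n0',g0,.48,40,185,12),('n2',g2,1.31,40,120,5),('n2long',g2,1.31,40,185,5),('low',g0,1.29,112,170,13),('up',g0,1.71,112,165,13),('up2',g2,1.71,112,165,13),('over',g0,3.78,170,235,-12)]:
    A,mu,s=linefit(g,a,r0,r1,o); print(nm,round(A,3),mu.round(1),round(s,2), 'perp dist of 300,300:', round(float(np.cross(D(A),mu-300)),1))
E
```

```text
n0 0.481 [189.7 322.7] 1.16 perp dist of 300,300: 11.8
n2 1.304 [233.5 256.2] 0.81 perp dist of 300,300: 5.4
n2long 1.318 [205.4 239.8] 0.86 perp dist of 300,300: 4.3
low 1.349 [176.1 217.1] 1.07 perp dist of 300,300: 4.4
up 1.846 [218.2 173.8] 0.58 perp dist of 300,300: -9.2
up2 1.843 [218.2 173.8] 0.6 perp dist of 300,300: -8.7
over 3.787 [497.8 257.3] 0.28 perp dist of 300,300: -14.0<stdin>:4: DeprecationWarning: Arrays of 2-dimensional vectors are deprecated. Use arrays of 3-dimensional vectors instead. (deprecated in NumPy 2.0)
```

Run:
```python
from fit import *
g0=load('pics/top0.png')
M={1.31:(176.1,217.1),1.76:(218.2,173.8),3.78:(497.8,257.3)}
def ang(v): return 2.36-np.arctan2(-v[0],-v[1])
f=lambda x:[ang(np.array(m)-x[:2])-a-x[2] for a,m in M.items()]
r=least_squares(f,[300,300,0]); print(r.x,r.fun)
f2=lambda x:[np.hypot(*(np.array(m)-x[:2])) for a,m in M.items()]; print(f2(r.x))
# rim circle of white disc
v=cv2.GaussianBlur(load('pics/top0.png'),(0,0),2)
pts=[]
for th in np.arange(0,2*np.pi,.02):
    rr=np.arange(285,200,-.5); x=300+rr*np.cos(th); y=290+rr*np.sin(th)
    pr=map_coordinates(v,[y,x],order=1); k=np.nonzero(pr>228)[0]
    if len(k): pts.append((x[k[0]],y[k[0]],))
pts=np.array(pts,np.float32); 
g=least_squares(lambda p:np.hypot(pts[:,0]-p[0],pts[:,1]-p[1])-p[2],[300,290,250],loss='soft_l1'); print(g.x, 'ellipse',cv2.fitEllipse(pts))
```

```text
[2.93083636e+02 2.86003215e+02 1.14947444e-02] [-1.71737624e-16 -1.71737624e-16  5.03069808e-17]
[np.float64(135.76753756723016), np.float64(134.8967031627519), np.float64(206.7188044572579)]
[294.3420481  285.93719835 243.97684129] ellipse ((298.5906982421875, 289.1329345703125), (475.1103210449219, 488.79901123046875), 34.03911209106445)
```

Corrected for the fitted dial centre and rotation, the needle reads about 1.29–1.31, right at the lower line. A third ring adds 0.38–0.43, so it should land near 1.7. I'll fetch the silver ring at top-view pixel (183,235); the red ones at (214,212), (214,262) and (323,284) are look-alikes.

Call:
drive_tool([
  [[0, 0, 0, 0.04, -0.015, 0, 0.7], [0, 0, 0, 0.05, -0.018, 0, 0.7], [0, 0, 0, 0.05, -0.018, 0.03, 0.7], [0, 0, 0, 0.05, -0.018, 0.04, 0.7], [0, 0, 0, 0.035, -0.013, 0.03, 0.7], [0, 0, 0, 0.005, -0.002, 0, 0.7], [0, 0, 0, 0, 0, 0, 0.7], [0, 0, 0, 0, 0, 0, 0.7]],
])

```text
time_s: 26.65
tool_pos: [0.4324, 0.014, 0.0737]
eef_rot: [0.002, 0.707, 0.707, 0.001]
wrist_force: [0.4, 0.4, 0.4]
finger_gap: 0.703
```

Run:
```python
from h import *
a=arm.grab_frame('scene'); b=arm.grab_frame('top'); print(arm.get_state()['tool_pos'],arm.get_state()['time_s'])
cv2.imwrite('pics/r_raw_t.png',b[...,::-1])
save('r1.png',cv2.resize(a[210:310,180:300],None,fx=6,fy=6,interpolation=cv2.INTER_CUBIC))
for d in arm.outline_of('ring0','scene'):
    ys,xs=np.nonzero(d['mask']); print(xs.mean(),ys.mean(),a[d['mask']].mean(0).round(),p2w('scene',xs.mean(),ys.mean(),.0125).round(4))
```

```text
[0.43158428 0.01425917 0.07356292] 26.75
285.50357142857143 269.75357142857143 [189.  41.  40.] [ 0.3642 -0.054   0.0125]
196.35573122529644 258.72332015810275 [182. 171. 165.] [0.5385 0.0092 0.0125]
236.78445229681978 279.02120141342755 [124. 114. 109.] [0.4282 0.0217 0.0125]
359.04242424242426 224.1878787878788 [186.  39.  36.] [ 0.3086 -0.301   0.0125]
238.35858585858585 252.87878787878788 [188.  36.  34.] [ 0.4777 -0.0544  0.0125]
275.952 168.544 [167. 157. 152.] [ 0.6441 -0.4888  0.0125]
275.36206896551727 175.20689655172413 [117. 107. 103.] [ 0.6201 -0.445   0.0125]
```

View pics/r1.png

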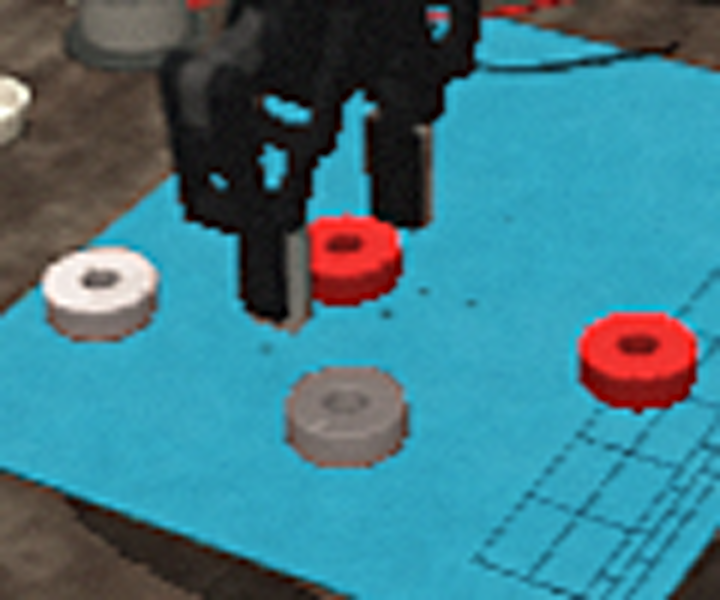

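Call:
drive_tool([
  [[0, 0, 0, 0.0053, -0.0028, 0.01, 0.65], [0, 0, 0, 0, 0, 0.02, 0.65], [0, 0, 0, 0, 0, 0.0165, 0.65], [0, 0, 0, 0, 0, 0.002, 0.65], [0, 0, 0, 0, 0, 0, 0], [0, 0, 0, 0, 0, 0, 0], [0, 0, 0, 0, 0, 0, 0], [0, 0, 0, 0, 0, 0, 0], [0, 0, 0, 0, 0, 0, 0.65], [0, 0, 0, 0, 0, 0, 0.65], [0, 0, 0, 0, 0, 0, 0.65]],
])

```text
time_s: 28.18
tool_pos: [0.4271, 0.0207, 0.0243]
eef_rot: [0.0, 0.706, 0.708, -0.0]
wrist_force: [-0.6, 1.1, -0.1]
finger_gap: 0.651
```

Call:
drive_tool([
  [[0, 0, 10, 0, 0, 0, 0.65], [0, 0, 10, 0, 0, 0, 0.65], [0, 0, 10, 0, 0, 0, 0.65], [0, 0, 10, 0, 0, 0, 0.65], [0, 0, 10, 0, 0, 0, 0.65], [0, 0, 10, 0, 0, 0, 0.65], [0, 0, 10, 0, 0, 0, 0.65], [0, 0, 10, 0, 0, 0, 0.65], [0, 0, 10, 0, 0, 0, 0.65], [0, 0, 0, 0, 0, 0, 0.65], [0, 0, 0, 0, 0, 0, 0], [0, 0, 0, 0, 0, 0, 0]],
])

```text
time_s: 29.68
tool_pos: [0.4273, 0.0206, 0.0245]
eef_rot: [0.0, 1.0, 0.002, 0.0]
wrist_force: [-0.3, -0.7, 5.2]
finger_gap: 0.444
```

Call:
drive_tool([
  [[0, 0, 0, 0, 0, 0, 0], [0, 0, 0, 0, 0, 0, 0], [0, 0, 0, 0, 0, 0, 0]],
])

```text
time_s: 30.05
tool_pos: [0.4273, 0.0206, 0.0245]
eef_rot: [0.0, 1.0, 0.001, 0.0]
wrist_force: [-0.0, -0.8, 5.4]
finger_gap: 0.451
```

Call:
drive_tool([
  [[0, 0, 0, 0, 0, -0.03, 0], [0, 0, -10, 0, 0, -0.03, 0], [0, 0, -10, 0, 0, -0.04, 0], [0, 0, -10, 0, 0, -0.04, 0], [0, 0, -10, 0, 0, 0, 0], [0, 0, -10, 0, 0, 0, 0], [0, 0, -10, 0, 0, 0, 0], [0, 0, -10, 0, 0, 0, 0], [0, 0, -10, 0, 0, 0, 0], [0, 0, -10, 0, 0, 0, 0], [0, 0, 0, 0, 0, 0, 0]],
])

```text
time_s: 31.42
tool_pos: [0.4265, 0.0207, 0.1639]
eef_rot: [-0.0, 0.707, 0.707, -0.0]
wrist_force: [-0.7, 0.4, -0.7]
finger_gap: 0.446
```

Call:
drive_tool([
  [[0, 0, 0, -0.04, 0.015, 0, 0], [0, 0, 0, -0.05, 0.018, 0, 0], [0, 0, 0, -0.05, 0.018, 0, 0], [0, 0, 0, -0.05, 0.018, 0, 0], [0, 0, 0, -0.05, 0.018, 0, 0], [0, 0, 0, -0.05, 0.018, 0, 0], [0, 0, 0, -0.05, 0.018, 0, 0], [0, 0, 0, -0.032, 0.012, 0, 0], [0, 0, 0, -0.008, 0.003, 0, 0], [0, 0, 0, 0, 0, 0, 0], [0, 0, 0, 0, 0, 0, 0], [0, 0, 0, 0, 0, 0, 0]],
])

```text
time_s: 32.92
tool_pos: [0.5653, -0.3577, 0.1644]
eef_rot: [-0.0, 0.706, 0.708, -0.0]
wrist_force: [-0.8, -0.2, -2.1]
finger_gap: 0.449
```

Call:
drive_tool([
  [[0, 0, 0, 0, 0, 0, 0], [0, 0, 0, 0, 0, 0, 0]],
])

```text
time_s: 33.17
tool_pos: [0.5657, -0.3587, 0.1644]
eef_rot: [0.0, 0.706, 0.708, -0.0]
wrist_force: [-0.7, 0.3, -0.2]
finger_gap: 0.445
```

Call:
drive_tool([
  [[0, 0, 0, -0.0022, 0.0014, 0.01, 0], [0, 0, 0, 0, 0, 0.005, 0], [0, 0, 0, 0, 0, 0, 0], [0, 0, 0, 0, 0, 0, 0]],
])

```text
time_s: 33.67
tool_pos: [0.5671, -0.3613, 0.1492]
eef_rot: [-0.0, 0.707, 0.708, -0.0]
wrist_force: [0.4, 0.1, -1.3]
finger_gap: 0.445
```

Call:
drive_tool([
  [[0, 0, 0, 0, 0.0002, 0.008, 0], [0, 0, 0, 0, 0, 0.006, 0], [0, 0, 0, 0, 0, 0.002, 0], [0, 0, 0, 0, 0, 0.002, 0], [0, 0, 0, 0, 0, 0.002, 0], [0, 0, 0, 0, 0, 0.002, 0], [0, 0, 0, 0, 0, 0.002, 0], [0, 0, 0, 0, 0, 0, 0]],
])

```text
time_s: 34.67
tool_pos: [0.5671, -0.3612, 0.1251]
eef_rot: [-0.0, 0.707, 0.708, -0.0]
wrist_force: [-0.2, -0.2, -0.8]
finger_gap: 0.445
```

```bash
python3 look.py u; python3 -c "
from rig import arm
for i in range(3):
  arm.grab_frame('scene'); print(arm.get_state()['wrist_force'].round(2),arm.get_state()['tool_pos'])"
```

```text
[ 0.5673 -0.3613  0.1253] [-0.03  0.48 -0.68] 34.775
[ 0.06  0.37 -1.33] [ 0.56732751 -0.36133771  0.12533962]
[ 0.04  0.39 -2.11] [ 0.56731393 -0.36134202  0.12538284]
[ 0.68  0.25 -1.19] [ 0.56732825 -0.36132321  0.1253982 ]
```

View pics/us.png

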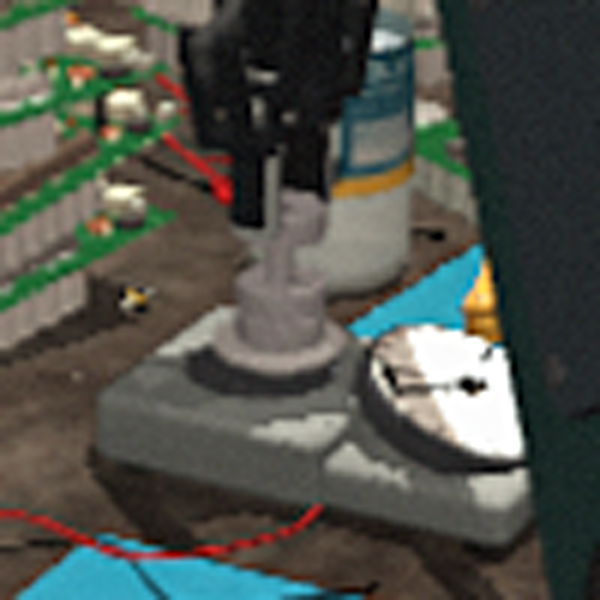

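Call:
drive_tool([
  [[0, 0, 0, 0, 0, 0.006, 0], [0, 0, 0, 0, 0, 0.006, 0], [0, 0, 0, 0, 0, 0.004, 0], [0, 0, 0, 0, 0, 0.002, 0], [0, 0, 0, 0, 0, 0.002, 0], [0, 0, 0, 0, 0, 0.001, 0], [0, 0, 0, 0, 0, 0, 0], [0, 0, 0, 0, 0, 0, 0]],
])

```text
time_s: 35.92
tool_pos: [0.5673, -0.3613, 0.1044]
eef_rot: [0.0, 0.706, 0.708, -0.0]
wrist_force: [0.3, 0.0, -1.1]
finger_gap: 0.442
```

```bash
python3 look.py v; python3 -c "
from rig import arm
for i in range(3):
  arm.grab_frame('scene'); print(arm.get_state()['wrist_force'].round(2),arm.get_state()['tool_pos'])"
```

```text
[ 0.5673 -0.3613  0.1044] [ 0.2   0.81 -0.48] 36.025
[ 0.3  -0.1  -0.88] [ 0.56731596 -0.36132273  0.10439298]
[ 0.55 -0.44 -0.74] [ 0.56732076 -0.36134792  0.10437158]
[ 0.46 -0.39  0.27] [ 0.56731563 -0.36134396  0.10436263]
```

View pics/vs.png

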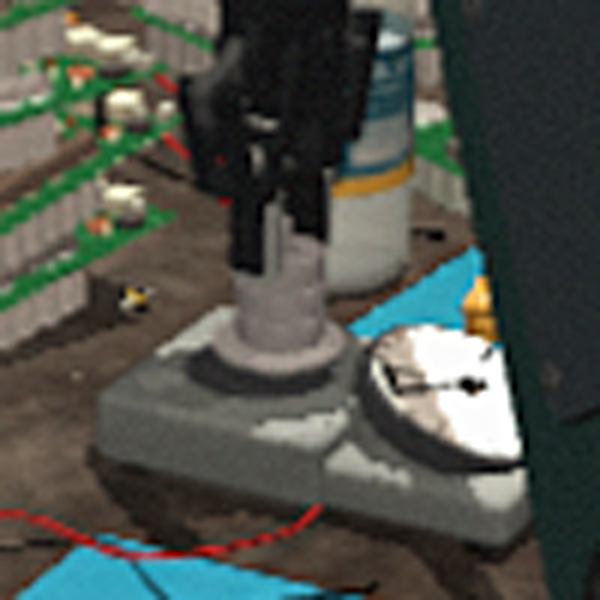

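Contact is just starting, so I'll lower a bit more, release and retreat.

Call:
drive_tool([
  [[0, 0, 0, 0, 0, 0.001, 0], [0, 0, 0, 0, 0, 0.0005, 0], [0, 0, 0, 0, 0, 0, 0], [0, 0, 0, 0, 0, 0, 0.6], [0, 0, 0, 0, 0, 0, 0.65], [0, 0, 0, 0, 0, 0, 0.7], [0, 0, 0, 0, 0, -0.01, 0.7], [0, 0, 0, 0, 0, -0.04, 0.7], [0, 0, 0, 0, 0, -0.04, 0.7]],
])

```text
time_s: 37.3
tool_pos: [0.5671, -0.3612, 0.1941]
eef_rot: [-0.0, 0.707, 0.708, -0.0]
wrist_force: [0.4, -1.1, 0.4]
finger_gap: 0.703
```

Call:
drive_tool([
  [[0, 0, 0, 0.04, -0.018, 0, 0.7], [0, 0, 0, 0.05, -0.018, 0, 0.7], [0, 0, 0, 0.05, -0.018, 0, 0.7], [0, 0, 0, 0.05, -0.018, 0, 0.7], [0, 0, 0, 0.04, -0.018, 0, 0.7], [0, 0, 0, 0, 0, 0, 0.7], [0, 0, 0, 0, 0, 0, 0.7], [0, 0, 0, 0, 0, 0, 0.7]],
])

```text
time_s: 38.3
tool_pos: [0.4779, -0.1327, 0.1931]
eef_rot: [0.001, 0.707, 0.707, 0.0]
wrist_force: [0.4, 0.2, -0.3]
finger_gap: 0.699
```

Run:
```python
from fit import *
a=arm.grab_frame('scene'); b=arm.grab_frame('top'); print(arm.get_state()['tool_pos'],arm.get_state()['time_s'])
cv2.imwrite('pics/w_raw_t.png',b[...,::-1])
save('w1.png',np.hstack([cv2.resize(a[140:220,235:335],(480,384),interpolation=cv2.INTER_CUBIC), cv2.resize(cv2.cvtColor(rect(b,c,yaw0),cv2.COLOR_RGB2RGB) if 0 else rect(b,c,yaw0),(320,384))]))
save('w2.png',a)
g=load('pics/w_raw_t.png')
for a0,o in ((1.65,0),(1.7,0)): print([linefit(g,a0,40,r,o)[::2] for r in (110,180)])
```

```text
[ 0.4775014  -0.13249544  0.19283551] 38.4
[(np.float64(1.6561473101553255), np.float64(0.35869965867669124)), (np.float64(1.6709550975670082), np.float64(0.5816479743966936))]
[(np.float64(1.663955823816862), np.float64(0.1712679975944876)), (np.float64(1.6934978668059766), np.float64(0.708282762534198))]
```

View pics/w1.png

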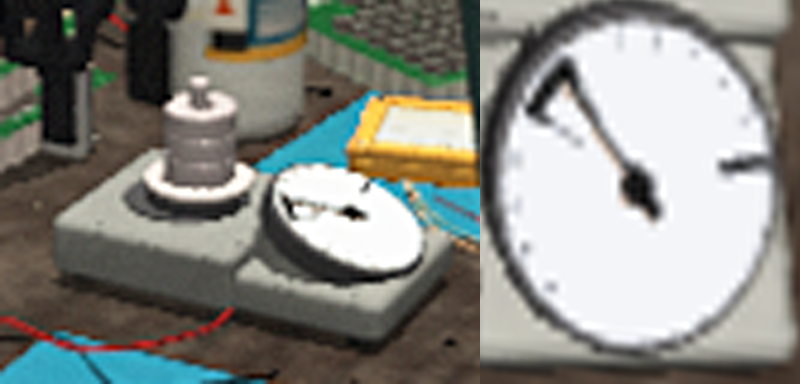

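View pics/w2.png

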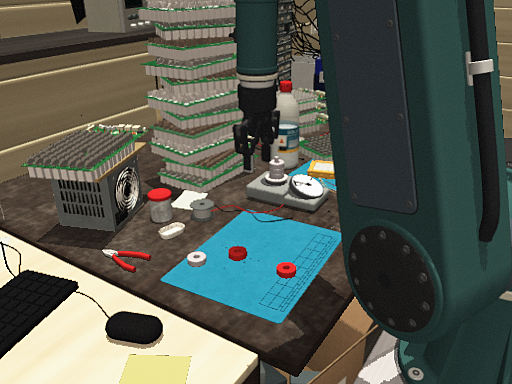

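```bash
python3 - <<'E' 2>/dev/null
from fit import *
import glob
fs={'top0':.48,'p_raw_t':1.31,'p3':1.31,'w_raw_t':1.66}
G={k:load('pics/%s.png'%k) for k in fs}
# joint model: hub H, angle a_i; refine by maximising darkness along thick-less line r in 35..105 and tail -55..-35
def cost(x):
    H=x[:2]; out=0
    return H
r=np.r_[np.arange(-60,-30,1.),np.arange(35,115,1.)]
def dark(g,H,a):
    d=D(a); pt=np.array(H)[:,None]+d[:,None]*r; return map_coordinates(g,[pt[1],pt[0]],order=1).mean()
best=None
for hx in np.arange(284,304,1.):
  for hy in np.arange(280,304,1.):
    tot=0;A={}
    for k,a0 in fs.items():
        aa=np.arange(a0-.12,a0+.12,.01); v=[dark(G[k],(hx,hy),a) for a in aa]; i=int(np.argmin(v)); tot+=v[i];A[k]=aa[i]
    if best is None or tot<best[0]: best=(tot,hx,hy,A)
print(best)
H=best[1:3]
for k in fs:
    aa=np.arange(best[3][k]-.08,best[3][k]+.08,.002); v=np.array([dark(G[k],H,a) for a in aa]); w=np.clip(v.min()+25-v,0,None); print(k,'needle',(aa*w).sum()/w.sum()-.0115)
E
```

```text
(np.float64(376.875327977147), np.float64(292.0), np.float64(290.0), {'top0': np.float64(0.4800000000000001), 'p_raw_t': np.float64(1.31), 'p3': np.float64(1.31), 'w_raw_t': np.float64(1.7000000000000002)})
top0 needle 0.4681045253613391
p_raw_t needle 1.2980620668115654
p3 needle 1.2981194694882345
w_raw_t needle 1.693385633174514
```

```bash
python3 -c "
from rig import arm
print(arm.get_state()['wrist_force'],arm.sign_off())"
```

```text
the job is handed in; nothing more can be done
[ 0.58734664 -0.24772545 -0.64340627] None
```

I threaded three silver rings onto the spindle one at a time, each let down gently. The job is handed in at about 38 s of simulated time. The system gives no verdict, so the result rests on my own readings.

- **Needle:** my joint fit of the dial images gives 0.47 at the start, 1.30 after two rings and 1.69 after three. The target sector is 1.31 to 1.76.
- **Two rings or three:** two rings left the needle right at the lower line, so I added the third.
- **Disagreement in the last reading:** a simpler fit on the final picture gave about 1.65 to 1.68. Both values are inside the sector, but the upper margin is only about 0.07 rad.
- **Scene:** in the last picture the three rings sit flat in a stack on the pan, and the fourth silver ring lies flat on the mat. The spool, dish, cutters and red look-alikes show no sign of having moved, and the gripper is clear of everything.

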